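# Fit the green pleating die into the dumpling press

## Robot

A 6-joint arm with a two-finger parallel gripper is mounted at the origin on the work surface. World frame = base frame: x ahead of the robot, y to its left, z up, the work surface at z = 0. Lengths are in mm, angles in rad, forces in N, time in s.
With the tool pointing down it reaches from about 275 to 975 mm from the base axis. Payload 8.4 kg.
Tool frame: the origin (TCP) lies on the mounting face of the last link; the fingertips stand 190 mm ahead of it and the grasp point (between the pads) lies 171 mm ahead of it; z points along the fingers, y is the line along which they close (so a half turn about z gives the same grasp; the last joint's range is limited). The gripper opens to 92 mm and grips with 3 to 60 N. Pads are 20 mm wide; open, the fingers measure 128 mm over their backs; the gripper's body (75 mm by 189 mm) begins 69 mm behind the grasp point.
Start: joints at [-1.177, 0.353, 1.633, -0, 1.155, -0.002], TCP at [240.966, -576.684, 404.683] pointing down, gripper open.
Joint ranges: [-2.63, 2.63], [-0.92, 2.1], [0.06, 2.66], [-1.3, 4.44], [0, 2.69], [-3.02, 3.02]. Speed limits (rad/s): [2.22, 2.22, 2.79, 3.14, 3.14, 3.14].

## Interface

Orientations are given as a rotation vector (axis times angle).
In Python, from cell import arm gives the robot as it stands.
- The arm moves only by the tool jog_arm, never from a script. Its argument "rows" is a list that holds one entry, the list of rows, each a list of 6 numbers: the shift along the tool's x, y, z in cm, then the turn, a rotation vector about the tool's x, y, z in rad. In form: [[[tx, ty, tz, ax, ay, az], ...]]. A call has 1 to 5 rows; each row is the pose to reach, as a shift and turn from the pose commanded when the call began, along the tool's axes at that moment; what a row does not reach only later rows make up. A row lasts 1/8 s, in which the tool goes at most 62.5 mm and 10.7 degrees, less where a joint would pass 70% of its speed; a pose out of reach is approached as far as the arm can. A call with a gripper value outside its range is refused whole. "claw" is the finger opening in cm, from 0 to 9.19, set as the call begins (left out, the last holds). The fingers move at their own pace and stop on an object; "force" is the grip in N (left out, the last holds). Time passes only in rows, so rows that repeat a pose let the fingers close. It gives the time, the measured TCP pose, the force, the opening and the grip force at its end, in the units of the state.
- arm.read_state(): the state, without advancing time (a new reading comes with each control period).
- arm.snapshot(name): name is "side" or "top" or "wrist"; returns a dict with "image" (400x640x3 uint8, red, green, blue), "z_map" (400x640 float32, mm along the optical axis (not along the pixel's ray), 0 where there is no reading), "intrinsics" (3x3 intrinsics, pixels), "R" (3x3) and "t" (3): a world point X has camera coordinates R X + t. Camera axes: x right, y down, z forward; pixel columns grow to the right and rows downward; lengths in mm; the calibration is good to about 2 mm. A picture is of the moment at which its call begins.
- arm.hand_in(): hands the job in; it is judged then, once.
Trained networks look in the newest picture that a camera, given by its name, has taken for a name from the list of things; names that differ only in an ending like _2 or _b are one class to them, and where a whole thing is asked for, a point or a joint stands for the part that bears it (a point fixed in the world has none). Each returns a list of dicts, best first, with "p" (0 to 1); they miss things now and then, are a little off and sometimes report something else, mostly with a low value. They report only what shows in the picture. A call takes as long as a camera call.
- arm.masks_of(camera, target): "mask" (400x640 bool, what is visible of it) and "rect" ([left, top, width, height] in pixels, round what is visible of it).
The state is a dict: "t": time; "q": joint angles; "dq": joint speeds; "joint_efforts": joint torques, N m; "ee_pos": TCP position; "tool_rot": TCP orientation; "ft_force": force on the tool from outside, world axes, zero at the start; "torque": the same for the moment, N m; "grip_width": opening from 0.0 (shut) to 1.0 (fully open); "grip_force": force on a finger pad.
Only numpy, scipy, OpenCV 4.12 (cv2) and the standard library are available. Lean on these libraries where they do the work, as an engineer would, in place of code of your own. Each camera call takes 0.05 s, during which the arm holds its last target. There are 200 camera calls.

## Task

Get the dumpling press ready for the green batch: turn the carousel by one of its posts until the green die stands in the middle of the open front, clear of the cover, and lift that die out by its fin. Hook its tongue under the lip of the press's sloping bed and press its other end down past the spring catch, so that it sits fully home, flat and square. Leave the other two dies in their nests and the kitchen things where they are.

Things in the scene. Friction and masses are not known exactly. Their poses are not given: they have to be found in the camera images.
- cover: Fixed stand of the carousel with a clear flour cover over its rear part. Origin on the table at the axis, z up, -x = open front. Cover plate 86 to 90 mm above the table, from x = -22 back to +92 mm, 210 wide in y (150 beyond x = 62); spindle knob to 98 mm high. In front of x = -22 nothing is above the dies. Only the platter below turns.
- carousel (a joint): Turn of the carousel platter (rad, 0 at the start, grows anticlockwise from above, 6.2 either way). Aluminium disc 300 mm across, top 24 mm above the table, friction 0.15 N m; stays where left. Three nests (trays 78 x 56 mm inside, rim 6 mm high) lie 87 mm from the axis at 120 degree steps, with three posts between them.
- post_1 (a point): Top of a round steel post, 12 mm diameter, upright on the platter's rim 135 mm from the axis, top 136 mm above the table (112 mm long, higher than the cover and outside it). It stands 60 degrees anticlockwise (seen from above) of the green nest.
- post_2 (a point): Top of the second such post, straight across the axis from the green nest.
- post_3 (a point): Top of the third such post, 60 degrees clockwise of the green nest.
- nest_green (a point): Middle of the floor of the green die's nest, on the platter, 24 mm above the table.
- nest_white (a point): Middle of the floor of the white die's nest.
- nest_orange (a point): Middle of the floor of the orange die's nest.
- die_green: Green pleating die, about 0.2 kg. Origin: centre of its underside; z up through the fin, x along it. 72 long (x) x 50 wide (y) mm; middle (x -26 to 28) 14 thick; tongue at the -x end (x -36 to -26) and ledge at the +x end (x 28 to 36) both 6 thick, flush with the underside. Fin to hold it by: 12 thick (y), 30 long (x -7 to 23), z 14 to 48. In its nest the tongue points to the axis.
- die_white: White die, same shape as the green one. Stays in its nest.
- die_orange: Orange die, same shape. Stays in its nest.
- press: Fixed blue dumpling press with a sloping bed that faces away from the robot; base 170 x 120 mm. Origin on the table; -x = low, front side of the bed, +x = rear, towards the robot, give or take its yaw. At its rear two steel columns (x 62 to 92, |y| 26 to 56 mm) rise to 120 mm above the table, with a short crank and red ball to 152 mm at the rear +y corner.
- pocket: The bed's pocket, sloping 25 degrees. Origin: middle of the pocket floor (85 mm above the table), z square out of the floor, x up the slope (towards the robot), y across. Inside x -37 to 37, y -26.5 to 26.5 mm; side walls 10 high, high-end wall 5 high. Fully home, the die's origin lies within about 1 mm of this origin with parallel axes.
- lip (a point): Lower edge of the dark lip at the pocket's low end. It overhangs the pocket from x -37 to -32 mm (pocket frame), underside 10 and top 14 above the floor; the die's tongue goes under it until its tip meets the end wall. Lip to high-end wall is shorter than the die, so the die enters tongue first, its ledge end raised 12 to 18 degrees above the floor.
- catch_bar (a point): Nose of the sprung brass catch at the pocket's high end: a round bar 10 mm thick, 24 long across, axis at x 37.8, z 10.5 mm (pocket frame). It gives up-slope (from 3 N, plus 1.5 N per mm, 6 mm travel) when the die's ledge is pressed down past it, then springs back over the ledge. Red block behind it: x 43 to 56, |y| under 16, 16 high.
- bowl: Empty steel bowl, 150 across, 60 high; stays.
- cup: White cup, 72 across, 85 high; stays.
- rolling_pin: Wooden rolling pin lying along its y, 300 long, 40 thick; stays.
- spoon: Steel spoon lying on the table, 180 long; stays.
- scraper: Spatula with black handle lying on the table, 280 long; stays.

How it is judged:
By the outcome, as a careful person would: the job done as asked, in the order asked, and still so for the second after the job is handed in, with the robot touching nothing.
It also fails if it takes over 72 s, if anything falls off the work surface, if the arm or the gripper's body presses on something with over 40 N, if the wrist force passes 120 N, or if a joint passes its speed limit or range.

## Working session

There is one attempt and no reset: what is moved stays moved. The work goes in short steps, Python scripts to look and compute and a tool call to move; the robot and the scene stay as the last step left them, time stands still between calls to the robot, and variables do not carry over. Pictures are saved under pics/ and viewed, at most 10 in all, crops included, and the job is handed in when it is done.

Besides the shell and the picture viewer there is one more tool, called after ">>>" as name([rows], argument=value, ...), one row to a line, values as JSON. jog_arm: Moves the arm, as the interface text tells. Its arguments: {"type":"object","properties":{"rows":{"type":"array","items":{"type":"array","items":{"type":"array","items":{"type":"number"}}}},"claw":{"type":"number"},"force":{"type":"number"}},"required":["rows"]}

```bash
mkdir -p pics; cat > h.py <<'E'
import numpy as np, cv2, pickle
from cell import arm
from scipy.spatial.transform import Rotation as Ro
def snap(n,f=None):
    s=arm.snapshot(n)
    if f: cv2.imwrite('pics/'+f+'.png',cv2.cvtColor(s['image'],cv2.COLOR_RGB2BGR))
    return s
def world(s,u,v,z=None):
    K=np.array(s['intrinsics']);u=np.asarray(u,float);v=np.asarray(v,float)
    d=np.stack([(u-K[0,2])/K[0,0],(v-K[1,2])/K[1,1],np.ones_like(u)],-1)
    zz=s['z_map'][v.astype(int),u.astype(int)] if z is None else z
    return (d*np.asarray(zz)[...,None]-s['t'])@np.array(s['R'])
def onplane(s,u,v,h):
    K=np.array(s['intrinsics']);R=np.array(s['R']);c=-R.T@s['t']
    d=R.T@np.array([(u-K[0,2])/K[0,0],(v-K[1,2])/K[1,1],1])
    return c+d*(h-c[2])/d[2]
def proj(s,X):
    K=np.array(s['intrinsics']);p=K@(np.array(s['R'])@np.asarray(X,float)+s['t']);return p[:2]/p[2]
E
python3 - <<'E'
from h import *
for n in ['top','side']:
    s=snap(n,n+'0')
    pickle.dump(s,open(n+'0.pkl','wb'))
    print(n,(-np.array(s['R']).T@s['t']).round(),np.array(s['R'])[2].round(2),s['intrinsics'][0][0])
    for k in ['die_green','die_white','die_orange','post_1','press','cover','catch_bar','bowl','cup']:
        for r in arm.masks_of(n,k)[:4]:
            m=r['mask'];v,u=np.nonzero(m);ok=s['z_map'][v,u]>0
            P=world(s,u[ok],v[ok])
            print(k,round(r['p'],2),[int(x) for x in r['rect']],m.sum(),np.median(P,0).round() if len(P) else None)
E
```

```text
top [ 374.  -22. 1065.] [ 0.19 -0.01 -0.98] 406.68164428043013
die_white 0.81 [199, 224, 24, 33] 571 [459. 246.  37.]
die_white 0.19 [154, 141, 128, 124] 6103 [506. 208.  24.]
die_orange 0.61 [259, 184, 11, 24] 161 [574. 125.  36.]
post_1 0.82 [154, 143, 127, 122] 5876 [506. 208.  24.]
post_1 0.33 [386, 176, 42, 51] 1363 [ 556. -230.   91.]
press 0.83 [370, 171, 60, 85] 3260 [ 529. -221.   84.]
cover 0.9 [175, 165, 87, 50] 3649 [577. 234.  89.]
catch_bar 0.61 [385, 174, 46, 52] 1474 [ 558. -230.   90.]
catch_bar 0.51 [153, 141, 127, 122] 6118 [507. 209.  24.]
bowl 0.88 [303, 89, 58, 55] 2404 [803. -51.  22.]
bowl 0.29 [385, 176, 40, 48] 1409 [ 557. -229.   91.]
cup 0.56 [255, 111, 29, 36] 798 [761. 113.  44.]
side [ 489. -891. 1154.] [ 0.06  0.64 -0.77] 514.2952888807222
die_white 0.9 [264, 153, 23, 20] 365 [468. 243.  37.]
die_orange 0.81 [304, 175, 21, 22] 273 [577. 130.  37.]
die_orange 0.2 [254, 113, 101, 96] 3358 [516. 183.  23.]
post_1 0.98 [256, 114, 98, 92] 3490 [518. 183.  23.]
press 0.69 [257, 113, 93, 93] 3377 [517. 184.  23.]
press 0.68 [264, 250, 96, 78] 4141 [ 543. -255.   77.]
press 0.4 [262, 155, 25, 15] 348 [467. 244.  37.]
cover 0.41 [299, 265, 50, 45] 1487 [ 563. -238.   88.]
catch_bar 0.84 [303, 264, 49, 44] 1560 [ 562. -237.   88.]
catch_bar 0.44 [362, 168, 27, 39] 704 [753.  94.  57.]
catch_bar 0.3 [263, 252, 97, 76] 4043 [ 543. -256.   78.]
bowl 0.74 [290, 123, 48, 60] 1757 [582. 223.  89.]
bowl 0.63 [374, 203, 53, 46] 1950 [800. -28.  25.]
bowl 0.47 [255, 114, 96, 95] 3543 [516. 185.  23.]
cup 0.72 [361, 171, 30, 36] 748 [753.  97.  55.]
```

```bash
python3 - <<'E'
import cv2
a=cv2.resize(cv2.imread('pics/top0.png')[60:290,130:460],None,fx=2.4,fy=2.4,interpolation=cv2.INTER_CUBIC)
b=cv2.resize(cv2.imread('pics/side0.png')[90:340,230:450],None,fx=2.4,fy=2.4,interpolation=cv2.INTER_CUBIC)
cv2.imwrite('pics/a.png',a);cv2.imwrite('pics/b.png',b)
E
```

```text
(no output)
```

View pics/a.png

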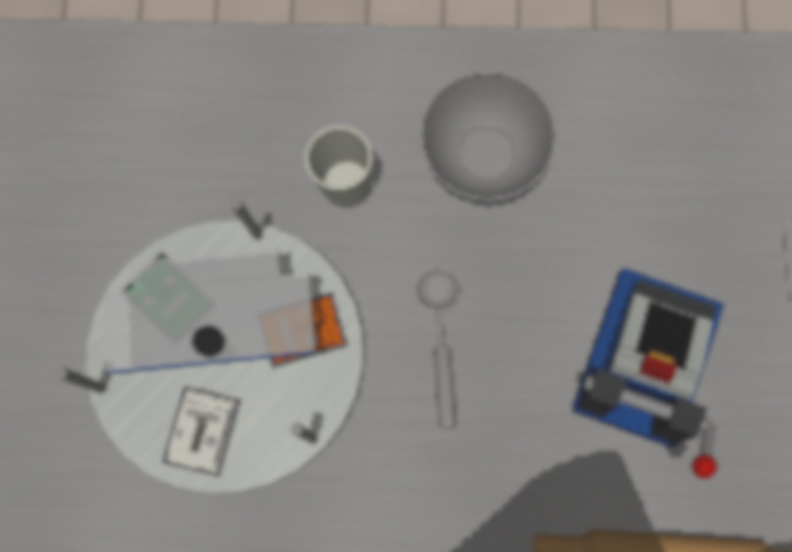

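View pics/b.png

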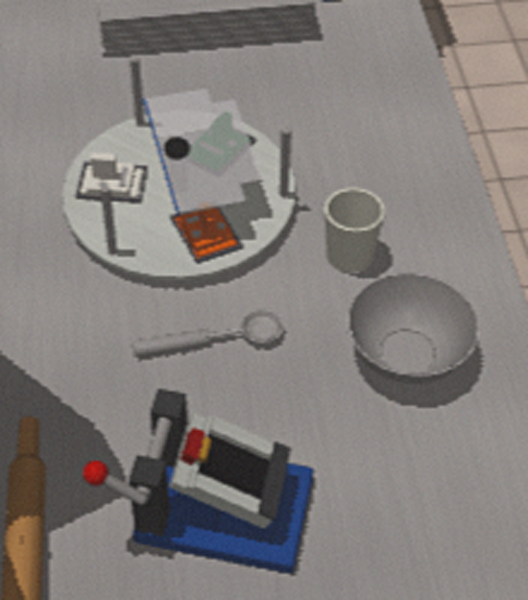

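The top view (crop pixels) shows the white die at the front (200,430), green under the cover at the rear left (168,298) and orange at the right (305,330). Posts stand at the left (85,380), lower right (310,430) and top (250,220). The press is at (650,360), its columns towards the robot. Green has to turn about +110° anticlockwise.

```bash
cat >> h.py <<'E'
def cloud(s):
    v,u=np.nonzero(s['z_map']>0);return world(s,u,v),s['image'][v,u],u,v
E
python3 - <<'E'
from h import *
from scipy.optimize import least_squares
for n in ['top','side']:
    s=pickle.load(open(n+'0.pkl','rb'));P,C,u,v=cloud(s)
    r0=np.hypot(P[:,0]-530,P[:,1]-205)
    m=(r0<175)&(abs(P[:,2]-24)<5)
    Q=P[m][:,:2].astype(np.float32)
    h=cv2.convexHull(Q)[:,0]
    f=least_squares(lambda p:np.hypot(*(h-p[:2]).T)-p[2],[530,205,150],loss='soft_l1',f_scale=2);print(n,'axis',f.x.round(1))
    c=f.x[:2]
    pm=(r0<175)&(P[:,2]>104);A=P[pm]
    a=np.arctan2(A[:,1]-c[1],A[:,0]-c[0]);k=np.degrees(a)//30
    ok=np.hypot(A[:,0]-c[0],A[:,1]-c[1])
    lab=cv2.partition(A[:,:2].astype(np.float32).tolist(),lambda *_:0) if False else None
    for b in set(k):
        B=A[k==b]
        print(' post',B.shape[0],B.mean(0).round(1),np.degrees(np.arctan2(*(B.mean(0)[:2]-c)[::-1])).round(1),np.hypot(*(B.mean(0)[:2]-c)).round(1))
    kn=(r0<40)&(P[:,2]>94)&(P[:,2]<103);print(' knob',P[kn].mean(0).round(1),kn.sum())
    cm=(r0<150)&(abs(P[:,2]-89)<4)
    (cx,cy),wh,ang=cv2.minAreaRect(P[cm][:,:2].astype(np.float32));print(' cover',cx,cy,wh,ang)
    print(cv2.boxPoints(((cx,cy),wh,ang)).round())
    w=(r0<150)&(P[:,2]>50)&(P[:,2]<85);print(w.sum())
    # white/green hue
    for nm,mk in [('orange',(C[:,0]>150)&(C[:,2]<80)&(r0<150)),('white',(C.min(1)>190)&(r0<150)&(P[:,2]>30)&(P[:,2]<45))]:
        print(' ',nm,mk.sum(),P[mk].mean(0).round(1))
E
```

```text
top axis [546.4 230.4 148.4]
 post 46 [505.6 357.5 125.9] 107.8 133.5
 post 39 [676.9 200.7 126.4] -12.8 133.8
 post 31 [455.1 130.2 128.1] -132.3 135.6
 knob [545.4 228.6  97.9] 115
 cover 582.6304321289062 216.42555236816406 (244.29371643066406, 194.65682983398438) 73.66755676269531
[[455. 127.]
 [642.  72.]
 [710. 306.]
 [524. 361.]]
179
  orange 89 [578.9 117.2  30.4]
  white 0 [nan nan nan]
side axis [549.7 225.3 148.6]
 post 37 [510.3 353.7 122.7] 107.1 134.2
 post 43 [682.3 197.3 121.5] -12.0 135.5
 post 43 [459.7 126.6 122.5] -132.3 133.6
 knob [549.8 225.2  97.6] 52
 cover 581.9567260742188 216.79010009765625 (244.10362243652344, 199.8080291748047) 75.87141418457031
[[455. 123.]
 [649.  74.]
 [709. 311.]
 [515. 360.]]
271
  orange 52 [581.2 118.9  31.6]
  white 0 [nan nan nan]<stdin>:25: RuntimeWarning: Mean of empty slice.
  ret = um.true_divide(
```

```bash
cat >> h.py <<'E'
def cur():
    s=arm.read_state();return np.array(s['ee_pos']),Ro.from_rotvec(s['tool_rot']),s
def down(psi,tilt=None):
    """tool z down, tool y along world angle psi (deg)"""
    c,s=np.cos(np.radians(psi)),np.sin(np.radians(psi))
    y=np.array([c,s,0]);z=np.array([0,0,-1.]);return Ro.from_matrix(np.stack([np.cross(y,z),y,z],1))
def rows(T,p0=None,R0=None):
    """T: list of (grasp point world, Rotation)"""
    p,R,_=cur()
    if p0 is not None:p=p0
    if R0 is not None:R=R0
    for g,Rt in T:
        t=np.asarray(g)-171*Rt.as_matrix()[:,2]
        print(np.r_[(R.inv().apply(t-p)/10).round(2),(R.inv()*Rt).as_rotvec().round(3)].tolist())
E
python3 - <<'E'
from h import *
p,R,s=cur();print(p,R.as_matrix().round(3))
for n in ['top','side']:
    S=pickle.load(open(n+'0.pkl','rb'));P,C,u,v=cloud(S)
    c=np.array([547.5,227.5])+(np.array([-1.5,2]) if n=='top' else np.array([2,-2]))
    d=P[:,:2]-c
    # blue edge pixels
    B=(C[:,2].astype(int)-C[:,0]>45)&(np.hypot(*d.T)<125)&(P[:,2]>40)
    print(n,B.sum(),end=' ')
    l=cv2.fitLine(P[B][:,:2].astype(np.float32),cv2.DIST_HUBER,0,.01,.01).ravel();print(np.degrees(np.arctan2(l[1],l[0])),P[B][:,2].mean(), (l[2:]-c)@[l[1],-l[0]])
    m=(np.hypot(*d.T)<112)&(abs(P[:,2]-89)<3)&(np.hypot(*d.T)>20)
    print(cv2.minAreaRect(P[m][:,:2].astype(np.float32)))
g=[508,355.5,122]
for psi in (17.5,-162.5): rows([(g[:2]+[234],down(psi)),(g,down(psi))])
E
```

```text
[ 240.96445772 -576.68296488  404.70121427] [[ 0.923  0.386 -0.   ]
 [ 0.386 -0.923 -0.   ]
 [-0.     0.    -1.   ]]
top 0 Traceback (most recent call last):
  File "<stdin>", line 10, in <module>
cv2.error: OpenCV(4.12.0) /io/opencv/modules/imgproc/src/linefit.cpp:50: error: (-215:Assertion failed) count > 0 in function 'fitLine2D_wods'
```

```bash
python3 - <<'E'
from h import *
for n in ['top','side']:
    S=pickle.load(open(n+'0.pkl','rb'))
    im=S['image'].astype(int);B=(im[...,2]-im[...,0]>28)
    v,u=np.nonzero(B);Q=np.array([onplane(S,a,b,88) for a,b in zip(u,v)])
    c=np.array([547.5,227.5])+(np.array([-1.5,2]) if n=='top' else np.array([2,-2]))
    m=np.hypot(*(Q[:,:2]-c).T)<125;Q=Q[m]
    l=cv2.fitLine(Q[:,:2].astype(np.float32),cv2.DIST_HUBER,0,.01,.01).ravel();print(n,m.sum(),np.degrees(np.arctan2(l[1],l[0])),(l[2:]-c)@[l[1],-l[0]])
g=[508,355.5,122]
rows([(g[:2]+[234],down(17.5)),(g,down(17.5))])
E
```

```text
top 8 -82.86135 18.27075941448993
side 48 -83.20345 20.20995909205476
[60.58, -75.72, -0.03, -0.0, 0.0, -1.48]
[60.58, -75.72, 11.17, -0.0, 0.0, -1.48]
```

>>> jog_arm([
  [[4.0,-6,0,0,0,-0.18],[8.0,-12,0,0,0,-0.36],[12.0,-18,0,0,0,-0.54],[16,-24,0,0,0,-0.72],[20,-29,0,0,0,-0.9]],
], claw=5)

```text
t: 1.62
ee_pos: [303.8, -268.8, 404.9]
tool_rot: [2.5, 1.902, 0.001]
ft_force: [1.3, -0.3, 0.6]
grip_width: 0.545
grip_force: 0.0
```

```bash
python3 - <<'E'
from h import *
g=[508,355.5,122]
rows([(g[:2]+[234],down(17.5)),(g,down(17.5))])
E
```

```text
[65.62, 3.03, -0.02, 0.001, 0.0, -0.575]
[65.62, 3.02, 11.18, 0.001, 0.0, -0.575]
```

>>> jog_arm([
  [[6.2,0.3,0,0,0,-0.12],[12.4,0.6,0,0,0,-0.24],[18.6,0.9,0,0,0,-0.36],[24.8,1.2,0,0,0,-0.48],[31,1.5,0,0,0,-0.575]],
])

```text
t: 2.25
ee_pos: [402.8, 25.7, 405.2]
tool_rot: [1.859, 2.531, 0.001]
ft_force: [1.7, -0.7, 0.6]
grip_width: 0.544
grip_force: 0.0
```

```bash
python3 - <<'E'
from h import *
g=[508,355.5,122]
rows([(g[:2]+[234],down(17.5)),(g,down(17.5))])
E
```

```text
[28.32, 19.9, 0.03, 0.001, 0.001, -0.002]
[28.33, 19.88, 11.23, 0.001, 0.001, -0.002]
```

>>> jog_arm([
  [[5,3.5,0,0,0,0],[10,7,0,0,0,0],[15,10.5,0,0,0,0],[20,14,0,0,0,0],[24.5,17.2,0,0,0,0]],
])

```text
t: 2.88
ee_pos: [494.8, 310.8, 404.8]
tool_rot: [1.863, 2.529, 0.001]
ft_force: [-0.4, 0.2, 1.4]
grip_width: 0.543
grip_force: 0.0
```

```bash
python3 - <<'E'
from h import *
s=snap('wrist');P,C,u,v=cloud(s);print((-np.array(s['R']).T@s['t']).round())
m=(P[:,2]>100)&(P[:,2]<145)&(np.hypot(P[:,0]-547,P[:,1]-227)<155)&(np.hypot(P[:,0]-547,P[:,1]-227)>118)
print(m.sum(),P[m].mean(0),P[m].min(0),P[m].max(0))
t=m&(P[:,2]>131);print(t.sum(),P[t].mean(0))
g=[508,355.5,122]
rows([(g[:2]+[234],down(17.5)),(g,down(17.5))])
E
```

```text
[472. 389. 384.]
324 [507.51587895 360.99256128 129.71512734] [502.95222514 354.1373708  100.08922286] [514.67082745 365.81485401 137.25460307]
229 [508.51618575 360.25351924 135.27863621]
[3.47, 2.28, 0.01, 0.004, -0.003, -0.004]
[3.43, 2.24, 11.21, 0.004, -0.003, -0.004]
```

>>> jog_arm([
  [[3.6,2.2,0,0,0,0],[3.6,2.2,5.5,0,0,0],[3.6,2.2,11.2,0,0,0],[3.6,2.2,11.2,0,0,0]],
])

```text
t: 3.42
ee_pos: [503.3, 348.4, 288.9]
tool_rot: [-1.863, -2.526, 0.012]
ft_force: [0.4, 0.7, -0.1]
grip_width: 0.543
grip_force: 0.0
```

>>> jog_arm([
  [[0,0,0,0,0,0],[0,0,0,0,0,0],[0,0,0,0,0,0]],
], claw=0.6, force=8)

```text
t: 3.8
ee_pos: [505.4, 349.6, 294.7]
tool_rot: [1.864, 2.528, 0.005]
ft_force: [-0.8, -0.4, -0.9]
grip_width: 0.239
grip_force: 0.0
```

```bash
python3 - <<'E'
from h import *
p,R,s=cur();print(p,s['grip_width']*91.9,s['grip_force'],s['ft_force'])
c=np.array([547.5,227.5])
rel=p[:2]-c;r=np.hypot(*rel);a0=np.degrees(np.arctan2(*rel[::-1]));print(r,a0)
r=135
T=[]
for k in range(1,6):
    a=np.radians(a0+9.5*k);T.append(([c[0]+r*np.cos(a),c[1]+r*np.sin(a),122],down(17.5+9.5*k)))
rows(T)
E
```

```text
[505.42398444 349.62742337 294.69824103] 22.000669923113712 0.0 [-0.75266681 -0.44916433 -0.87396342]
129.17236014070835 109.01013734275166
[0.33, -2.24, 0.16, 0.003, -0.001, -0.171]
[-0.29, -4.39, 0.16, 0.003, -0.0, -0.337]
[-1.26, -6.41, 0.15, 0.003, -0.0, -0.503]
[-2.54, -8.23, 0.14, 0.003, 0.0, -0.669]
[-4.11, -9.83, 0.14, 0.003, 0.0, -0.835]
```

>>> jog_arm([
  [[0.4,0,0,0,0,0],[0.4,0,0,0,0,0],[0.4,0,0,0,0,0],[0.4,0,0,0,0,0]],
])

```text
t: 4.3
ee_pos: [504.0, 353.5, 293.8]
tool_rot: [1.864, 2.528, 0.002]
ft_force: [0.3, -1.0, 7.0]
grip_width: 0.126
grip_force: 8.0
```

```bash
cat > turn.py <<'E'
import sys
from h import *
p,R,s=cur();print(p,s['grip_width']*91.9,s['grip_force'],np.round(s['ft_force'],1))
c=np.array([547.5,227.5])
rel=p[:2]-c;a0=np.degrees(np.arctan2(*rel[::-1]));print(np.hypot(*rel),a0)
y=R.as_matrix()[:,1];print('psi',np.degrees(np.arctan2(y[1],y[0])))
st=float(sys.argv[1])
T=[]
for k in range(1,6):
    d=a0+st*k;a=np.radians(d);T.append(([c[0]+135*np.cos(a),c[1]+135*np.sin(a),122],down(d-90)))
rows(T)
E
python3 turn.py 9
```

```text
[504.04445753 353.45103079 293.80433123] 11.543190695245883 8.00216943025589 [ 0.3 -1.   7. ]
133.23680545652883 109.03542497325151
psi 17.1951890837829
[-0.06, -2.11, 0.08, 0.002, -0.0, -0.189]
[-0.62, -4.15, 0.07, 0.002, 0.0, -0.346]
[-1.49, -6.08, 0.07, 0.002, 0.0, -0.503]
[-2.66, -7.85, 0.07, 0.002, 0.0, -0.66]
[-4.08, -9.42, 0.06, 0.002, 0.0, -0.818]
```

>>> jog_arm([
  [[0,-2.1,0,0,0,-0.17],[-0.6,-4.1,0,0,0,-0.34],[-1.5,-6.1,0,0,0,-0.5],[-2.7,-7.8,0,0,0,-0.66],[-4.1,-9.4,0,0,0,-0.82]],
])

```text
t: 4.92
ee_pos: [427.1, 286.0, 293.6]
tool_rot: [0.691, 3.06, 0.003]
ft_force: [11.6, -3.5, -2.3]
grip_width: 0.126
grip_force: 8.0
```

```bash
python3 turn.py 9
```

```text
[427.09190527 286.01248229 293.60671579] 11.61786270822157 7.998984307050705 [11.6 -3.5 -2.3]
133.87240141601245 154.08250064265778
psi 64.54064401627677
[-0.04, -2.11, 0.05, 0.003, 0.004, -0.149]
[-0.51, -4.18, 0.05, 0.002, 0.005, -0.306]
[-1.31, -6.14, 0.05, 0.002, 0.005, -0.463]
[-2.4, -7.95, 0.05, 0.002, 0.005, -0.62]
[-3.76, -9.58, 0.05, 0.001, 0.005, -0.777]
```

>>> jog_arm([
  [[0,-2.1,0,0,0,-0.15],[-0.5,-4.2,0,0,0,-0.31],[-1.3,-6.1,0,0,0,-0.46],[-2.4,-8.0,0,0,0,-0.62],[-3.8,-9.6,0,0,0,-0.78]],
])

```text
t: 5.55
ee_pos: [420.4, 183.7, 293.9]
tool_rot: [-0.522, 3.091, 0.003]
ft_force: [9.9, 5.7, -5.6]
grip_width: 0.129
grip_force: 8.0
```

```bash
python3 turn.py 9
```

```text
[420.40327069 183.67418051 293.94281751] 11.855052095035903 7.998607009649277 [ 9.9  5.7 -5.6]
134.44062278353587 -160.97465137008334
psi 109.17357394860852
[-0.1, -2.11, 0.09, 0.0, 0.007, -0.154]
[-0.59, -4.17, 0.1, -0.0, 0.007, -0.312]
[-1.4, -6.13, 0.1, -0.001, 0.007, -0.469]
[-2.5, -7.94, 0.11, -0.002, 0.007, -0.626]
[-3.87, -9.56, 0.12, -0.002, 0.007, -0.783]
```

>>> jog_arm([
  [[-0.1,-2.1,0,0,0,-0.15],[-0.6,-4.2,0,0,0,-0.31],[-1.4,-6.1,0,0,0,-0.47],[-2.5,-7.9,0,0,0,-0.63],[-3.9,-9.6,0,0,0,-0.78]],
])

```text
t: 6.18
ee_pos: [488.5, 106.1, 294.1]
tool_rot: [-1.656, 2.662, 0.0]
ft_force: [3.9, 12.6, 0.6]
grip_width: 0.13
grip_force: 8.0
```

```bash
python3 turn.py 0.5; python3 - <<'E'
from h import *
for n in ['top','side','wrist']: 
    s=snap(n,n+'1');pickle.dump(s,open(n+'1.pkl','wb'))
a=cv2.resize(cv2.imread('pics/side1.png')[90:230,230:400],None,fx=3,fy=3,interpolation=cv2.INTER_CUBIC)
b=cv2.imread('pics/wrist1.png');cv2.imwrite('pics/c.png',np.vstack([cv2.resize(b,(512,320)),cv2.resize(a[:,:],(512,270*1))]))
E
```

```text
[488.51519058 106.05010285 294.09735761] 11.950858576059298 7.999761253595352 [ 3.9 12.6  0.6]
135.01587040257405 -115.90454573014907
psi 153.77276552409896
[-0.0, -0.12, 0.11, -0.003, 0.006, -0.014]
[-0.0, -0.24, 0.11, -0.003, 0.006, -0.023]
[-0.01, -0.35, 0.11, -0.003, 0.006, -0.032]
[-0.01, -0.47, 0.11, -0.004, 0.006, -0.041]
[-0.02, -0.59, 0.11, -0.004, 0.006, -0.049]
```

View pics/c.png

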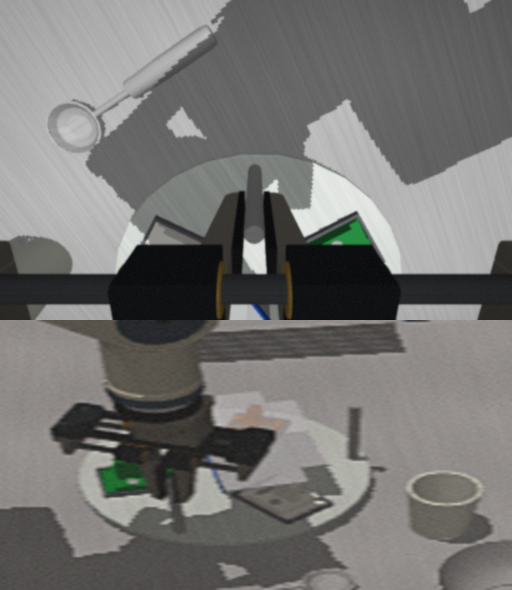

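The wrist picture shows the post between the pads at (253,230) and green to its right at (340,240). The side picture shows green at the front left and orange and white still in their nests. About 3° is left to turn; then I release and look from near.

>>> jog_arm([
  [[0,-0.35,0,0,0,-0.03],[0,-0.7,0,0,0,-0.05],[0,-0.7,0,0,0,-0.05]],
])

```text
t: 6.7
ee_pos: [494.4, 103.3, 294.1]
tool_rot: [-1.716, 2.624, -0.001]
ft_force: [4.2, 8.7, 2.5]
grip_width: 0.132
grip_force: 8.0
```

>>> jog_arm([
  [[0,0,0,0,0,0],[0,0,0,0,0,0],[0,0,-6,0,0,0],[0,0,-11,0,0,0],[-6,0,-14,0,0,0]],
], claw=5)

```text
t: 7.32
ee_pos: [514.6, 151.7, 433.4]
tool_rot: [-1.715, 2.63, -0.002]
ft_force: [1.5, 0.1, 0.3]
grip_width: 0.541
grip_force: 0.0
```

```bash
cat > g.py <<'E'
from h import *
c0=np.array([547.5,227.5])
for n in ['top','side','wrist']:
    s=snap(n,n+'2');pickle.dump(s,open(n+'2.pkl','wb'))
    P,C,u,v=cloud(s);C=C.astype(int)
    G=(C[:,1]-C[:,0]>40)&(C[:,1]-C[:,2]>15)&(np.hypot(*(P[:,:2]-c0).T)<160)
    print(n,G.sum(),end=' ')
    if G.sum()>20:
        Q=P[G];b=Q[(Q[:,2]>33)&(Q[:,2]<50)];f=Q[(Q[:,2]>63)];print('body',len(b),cv2.minAreaRect(b[:,:2].astype(np.float32)) if len(b)>5 else'','fin',len(f),f.mean(0) if len(f) else '',cv2.minAreaRect(f[:,:2].astype(np.float32)) if len(f)>5 else '')
    r=np.hypot(*(P[:,:2]-c0).T)
    for a,w in [('p1',-112.5),('p2',7),('p3',127.5)]:
        q=c0+135*np.array([np.cos(np.radians(w)),np.sin(np.radians(w))])
        m=(np.hypot(*(P[:,:2]-q).T)<25)&(P[:,2]>95)&(P[:,2]<140)
        if m.sum()>5: print(a,m.sum(),P[m].mean(0).round(1),end=' ')
    k=(r<25)&(P[:,2]>94)&(P[:,2]<103);print('knob',P[k].mean(0).round(1) if k.any() else '')
    B=(C[:,2]-C[:,0]>28)&(r<130)
    if B.sum()>8:
        Q=np.array([onplane(s,a,b,88) for a,b in zip(u[B],v[B])])
        l=cv2.fitLine(Q[:,:2].astype(np.float32),cv2.DIST_HUBER,0,.01,.01).ravel();print('edge',B.sum(),np.degrees(np.arctan2(l[1],l[0])),l[2:])
print(cur()[0])
E
python3 g.py
```

```text
top 0 p1 37 [493.9 105.3 125.6] p3 53 [464.7 336.  123.3] knob 
edge 9 -83.368225 [518.7929  301.87164]
side 188 body 82 ((464.79742431640625, 216.6561279296875), (61.28940200805664, 52.584049224853516), 4.106522083282471) fin 29 [455.30055794 216.23419409  70.77212906] ((456.7362060546875, 216.79544067382812), (13.271337509155273, 29.89888572692871), 87.4993667602539)
p1 50 [498.9 101.  118.8] p2 49 [684.3 242.6 118.4] p3 42 [469.  332.  120.5] knob [550.9 227.7  97.4]
edge 35 -83.44403 [531.8018  202.56883]
wrist 2452 body 1157 ((461.2696838378906, 219.7333526611328), (54.092315673828125, 50.4809684753418), 6.865949630737305) fin 394 [454.28201548 218.26262431  71.378167  ] ((454.4296569824219, 218.8188934326172), (29.82070541381836, 13.09786605834961), 5.820112705230713)
p1 225 [497.  106.  131.9] knob [548.9 230.7  97.5]
edge 498 -83.31871 [529.9779  217.41713]
[515.6235546  154.56966751 432.03388612]
```

```bash
python3 - <<'E'
from h import *
g=[454,217.5]
rows([(g+[170],down(97)),(g+[62],down(97))])
E
```

```text
[-3.3, 8.18, 9.09, -0.001, 0.003, 1.039]
[-3.28, 8.2, 19.89, -0.001, 0.003, 1.039]
```

>>> jog_arm([
  [[-0.8,2,0,0,0,0.18],[-1.6,4,1,0,0,0.36],[-2.4,6,3,0,0,0.54],[-3.3,8.2,6,0,0,0.72],[-3.3,8.2,8,0,0,0.88]],
])

```text
t: 8.1
ee_pos: [450.8, 215.7, 348.2]
tool_rot: [0.43, -3.108, 0.002]
ft_force: [0.8, -0.1, 0.5]
grip_width: 0.541
grip_force: 0.0
```

```bash
python3 g.py | grep -A1 -E "wrist|^\["; python3 - <<'E'
from h import *
g=[454,217.5]
rows([(g+[170],down(97)),(g+[62],down(97))])
E
```

```text
wrist 4303 body 2185 ((461.518798828125, 219.9482879638672), (54.68486785888672, 50.03898620605469), 6.804452419281006) fin 642 [453.11613359 218.7484404   71.19347404] ((454.6304626464844, 219.0872039794922), (30.602083206176758, 12.044692039489746), 6.751243591308594)
p1 980 [494.8 109.  121.7] p3 624 [464.6 335.1 113.9] knob [541.4 229.3  97.2]
--
[452.05770792 215.34504132 349.09814731]
[-0.25, 0.15, 0.81, -0.001, -0.004, 0.16]
[-0.29, 0.16, 11.61, -0.001, -0.004, 0.16]
```

>>> jog_arm([
  [[-0.3,0.25,2,0,0,0.16],[-0.3,0.25,5,0,0,0.16],[-0.3,0.25,9,0,0,0.16],[-0.3,0.25,11.6,0,0,0.16],[-0.3,0.25,11.6,0,0,0.16]],
])

```text
t: 8.88
ee_pos: [454.8, 218.7, 233.7]
tool_rot: [0.191, -3.133, 0.002]
ft_force: [0.2, -1.6, -0.2]
grip_width: 0.543
grip_force: 0.0
```

>>> jog_arm([
  [[0,0,0,0,0,0],[0,0,0,0,0,0],[0,0,0,0,0,0],[0,0,0,0,0,0],[0,0,0,0,0,0]],
], claw=0.4, force=40)

```text
t: 9.5
ee_pos: [455.4, 219.5, 235.2]
tool_rot: [-0.187, 3.135, 0.0]
ft_force: [-0.8, -1.2, 7.0]
grip_width: 0.126
grip_force: 40.0
```

>>> jog_arm([
  [[0,0,0,0,0,0],[0,0,0,0,0,0],[0,0,-0.5,0,0,0],[0,0,-3,0,0,0],[0,0,-6,0,0,0]],
])

```text
t: 10.12
ee_pos: [454.8, 219.3, 294.8]
tool_rot: [0.187, -3.134, 0.001]
ft_force: [0.5, 0.1, -2.3]
grip_width: 0.126
grip_force: 40.0
```

>>> jog_arm([
  [[0,0,-6,0,0,0],[-0.5,-3.5,-11,0,0,0.05],[-1,-9.5,-14,0,0,0.1],[-1.4,-15.5,-14,0,0,0.15],[-1.8,-21.5,-14,0,0,0.2]],
])

```text
t: 10.75
ee_pos: [498.5, 6.4, 435.4]
tool_rot: [0.128, 3.138, 0.0]
ft_force: [0.7, -0.4, -1.4]
grip_width: 0.129
grip_force: 40.0
```

>>> jog_arm([
  [[1,-6,0,0,0,0.05],[2,-12,0,0,0,0.1],[3,-15,0,0,0,0.15],[3,-15,0,0,0,0.2],[3,-15,0,0,0,0.2]],
])

```text
t: 11.38
ee_pos: [456.3, -139.3, 434.5]
tool_rot: [-0.44, -3.11, -0.0]
ft_force: [-0.3, 0.6, -2.4]
grip_width: 0.126
grip_force: 40.0
```

```bash
python3 - <<'E'
from h import *
s=snap('wrist','w3');pickle.dump(s,open('w3.pkl','wb'))
print(cur()[0],cur()[1].as_matrix().round(3),(-np.array(s['R']).T@s['t']).round(),np.array(s['R'])[2].round(2))
E
```

```text
[ 456.44245981 -138.90790945  434.55644632] [[-0.961  0.276 -0.   ]
 [ 0.276  0.961  0.   ]
 [ 0.     0.    -1.   ]] [ 380. -116.  414.] [ 0.27 -0.08 -0.96]
```

View pics/w3.png

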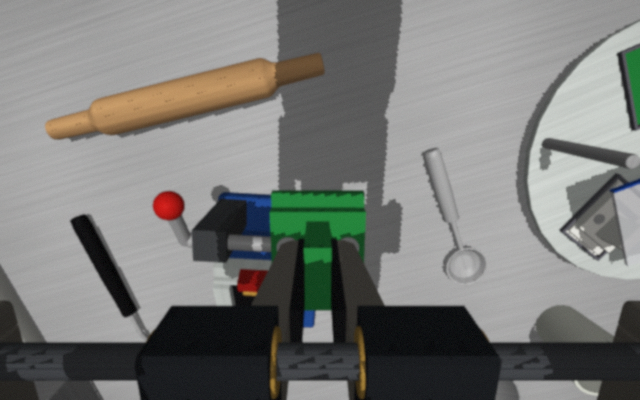

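The held green die hides the press in this wrist view: the die is at (318,250), the press's left column at (220,230) and the ball at (168,205). I shift beyond the press to see it in the upper half.

>>> jog_arm([
  [[-5,-0.7,0,0,0,0],[-10,-1.4,0,0,0,0],[-15,-2.1,0,0,0,0],[-20,-2.7,0,0,0,0],[-20,-2.7,0,0,0,0]],
])

```text
t: 12.05
ee_pos: [643.8, -220.5, 433.2]
tool_rot: [-0.436, -3.111, -0.0]
ft_force: [-0.1, 1.2, -1.7]
grip_width: 0.127
grip_force: 40.0
```

```bash
python3 - <<'E'
from h import *
s=snap('wrist','w4');pickle.dump(s,open('w4.pkl','wb'))
print(cur()[0],(-np.array(s['R']).T@s['t']).round(1),s['intrinsics'][0][0])
for n in ['top','side']:
    q=snap(n,n+'4');pickle.dump(q,open(n+'4.pkl','wb'))
E
```

```text
[ 642.28056    -219.91825835  433.30004262] [ 567.2 -197.9  412.8] 360.10631105039045
```

View pics/w4.png

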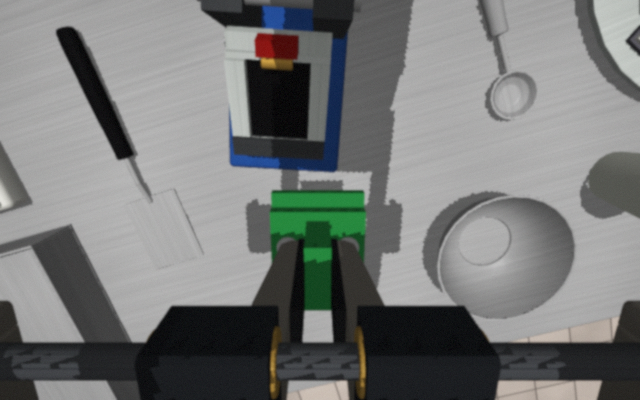

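The press shows in w4: red block at (277,46), catch at (277,63), dark pocket floor (250..309, 60..137) and lip bar at (278,148). Now I fit the pocket frame.

```bash
cat > pk.py <<'E'
from h import *
def pocketR(yaw,sl=25):  # x axis heading yaw(deg), up slope
    a,b=np.radians(yaw),np.radians(sl)
    x=np.array([np.cos(a)*np.cos(b),np.sin(a)*np.cos(b),np.sin(b)]);y=np.array([-np.sin(a),np.cos(a),0]);return np.stack([x,y,np.cross(x,y)],1)
E
python3 - <<'E'
from pk import *
s=pickle.load(open('w4.pkl','rb'));im=s['image'].astype(int)
def pts(mask): v,u=np.nonzero(mask&(s['z_map']>0));return world(s,u,v)
box=lambda a,b,c,d:(np.arange(400)[:,None]>=c)&(np.arange(400)[:,None]<d)&(np.arange(640)>=a)&(np.arange(640)<b)
F=pts((im.max(2)<40)&box(240,320,60,140));Rd=pts((im[...,0]-im[...,1]>80)&box(240,320,25,70))
c=F.mean(0);n=np.linalg.svd(F-c)[2][2];n*=np.sign(n[2])
print('floor',len(F),c,'slope',np.degrees(np.arccos(n[2])),'x heading',np.degrees(np.arctan2(-n[1],-n[0])),'rms',((F-c)@n).std())
rect=cv2.minAreaRect(((F-c)@pocketR(164)[:,:2]).astype(np.float32));print(rect)
for yaw in (162,164,166,168):
    R=pocketR(yaw)
    q=(F-c)@R
    # side edges slope: per x bin min/max y
    b=[(x,*np.percentile(q[(q[:,0]>x-4)&(q[:,0]<x+4)][:,1],[1,99])) for x in (-20,-10,0,10)]
    print(yaw,np.polyfit([t[0] for t in b],[(t[1]+t[2])/2 for t in b],1).round(3),[round(t[2]-t[1],1) for t in b])
R=pocketR(165);q=(F-c)@R;print('floor x rng',np.percentile(q[:,0],[1,99]),'z',q[:,2].mean())
L=pts((im.max(2)<75)&(im.max(2)>45)&box(236,322,136,160));ql=(L-c)@R;print('lip',len(L),ql.mean(0),np.percentile(ql,[3,97],0))
qr=(Rd-c)@R;t=qr[qr[:,2]>np.percentile(qr[:,2],70)-3];print('red',len(t),t.mean(0),np.percentile(t,[3,97],0))
Y=pts((im[...,0]-im[...,2]>70)&(im[...,1]>90)&box(255,300,52,75));print('brass',len(Y),((Y-c)@R).mean(0),np.percentile((Y-c)@R,[3,97],0))
W=pts((im.min(2)>150)&box(215,340,20,150));qw=(W-c)@R;t=qw[(qw[:,2]>7)&(qw[:,2]<13)];print('walls',np.percentile(t,[2,98],0))
E
```

```text
floor 4103 [ 564.16499185 -232.27453292   84.98699981] slope 25.12376009644854 x heading 160.4747945487436 rms 0.7301593220268894
((-0.9096221923828125, 0.3700599670410156), (51.8389778137207, 71.6736831665039), 86.76385498046875)
162 [-0.028  0.124] [np.float64(50.8), np.float64(50.4), np.float64(50.2), np.float64(50.5)]
164 [-0.055  0.157] [np.float64(50.7), np.float64(50.5), np.float64(50.1), np.float64(50.7)]
166 [-0.081  0.147] [np.float64(51.0), np.float64(50.5), np.float64(50.2), np.float64(50.7)]
168 [-0.111  0.164] [np.float64(51.1), np.float64(50.5), np.float64(50.5), np.float64(50.7)]
floor x rng [-35.5372537   32.96011773] z -1.1116019416452612e-13
lip 814 [-40.4452218   17.02392759   9.91008825] [[-82.71542396 -24.75642349 -30.72284908]
 [-30.18012792  40.83712616  14.45414257]]
red 312 [50.40893103  5.46634896 15.42106675] [[44.31839476 -0.67230106 13.87063907]
 [56.4620694  11.62555122 16.96698198]]
brass 121 [39.30381253  3.96526082 14.51677165] [[36.26935474 -1.41668753 12.78879356]
 [42.08326455  9.2180442  16.17132579]]
walls [[-27.30002419  25.76739373   7.31552712]
 [ 38.66734605  42.07956916   9.94625133]]
```

```bash
python3 - <<'E'
from pk import *
R=pocketR(160.4);c=np.array([564.16,-232.27,85.])
for f in ['w4','side4','side0','top0','top4']:
    s=pickle.load(open(f+'.pkl','rb'));P,C,u,v=cloud(s);C=C.astype(int);q=(P-c)@R
    near=(abs(q[:,0])<80)&(abs(q[:,1])<60)
    fl=near&(C.max(1)<45)&(abs(q[:,2])<4)&(abs(q[:,0])<45)&(abs(q[:,1])<35)
    rd=near&(C[:,0]-C[:,1]>70)&(q[:,2]>11)&(q[:,2]<21)&(q[:,0]>30)&(q[:,0]<70)&(abs(q[:,1])<25)
    lp=near&(C.max(1)<90)&(q[:,2]>10)&(q[:,2]<19)&(q[:,0]<-20)&(q[:,0]>-60)
    br=near&(C[:,0]-C[:,2]>70)&(C[:,1]>90)&(q[:,0]>25)&(q[:,0]<50)
    print(f)
    for nm,m in [('floor',fl),('red',rd),('lip',lp),('brass',br)]:
        if m.sum()>8: print('  ',nm,m.sum(),q[m].mean(0).round(1),np.percentile(q[m],[2,98],0).round(1).tolist())
s=pickle.load(open('w4.pkl','rb'));P,C,u,v=cloud(s);C=C.astype(int)
p=np.array([642.28,-219.92,433.3]);T=Ro.from_rotvec([-.436,-3.111,0]).as_matrix()
G=(C[:,1]-C[:,0]>35)&(C[:,1]-C[:,2]>15)&(v>150)&(v<320)&(u>240)&(u<400)
g=(P[G]-p)@T-[0,0,171];print('die in tool',G.sum(),np.percentile(g,[1,50,99],0).round(1).tolist())
h=np.histogram(g[:,2],bins=np.arange(-25,45,2));print(list(zip(h[1],h[0])))
b=g[abs(g[:,2]-np.median(g[:,2]))<3];print('body rect',cv2.minAreaRect(b[:,:2].astype(np.float32)),b[:,2].mean())
l=g[g[:,2]>b[:,2].mean()+5];print('ledge',len(l),np.percentile(l,[2,98],0).round(1).tolist())
t=g[g[:,2]<b[:,2].mean()-25];print('fin',len(t),np.percentile(t,[2,98],0).round(1).tolist() if len(t) else '')
E
```

```text
w4
   floor 4149 [-0.   0.1 -0. ] [[-34.6, -24.7, -1.4], [32.0, 25.2, 1.4]]
   red 356 [50.1  8.4 15.5] [[43.5, 1.3, 11.5], [56.1, 15.1, 17.3]]
   lip 1653 [-39.9  -1.   13.4] [[-49.6, -40.5, 10.7], [-31.7, 39.5, 14.9]]
   brass 121 [38.9  6.3 14.7] [[35.8, 0.8, 13.0], [41.5, 11.8, 16.5]]
side4
   floor 387 [-3.1 -1.9  0.2] [[-35.5, -23.6, -3.6], [29.7, 19.0, 3.5]]
   red 26 [48.5 11.  16.3] [[42.6, 3.9, 13.1], [54.5, 18.2, 20.0]]
   lip 230 [-42.    2.3  13.8] [[-51.8, -39.5, 10.3], [-33.1, 43.5, 17.6]]
   brass 9 [38.   8.7 15.1] [[35.8, 3.5, 13.7], [40.7, 13.2, 17.4]]
side0
   floor 377 [-2.5 -1.5  0.2] [[-33.7, -22.9, -3.5], [28.5, 19.6, 3.4]]
   red 56 [49.4  2.5 15.7] [[43.4, -11.6, 11.3], [55.3, 16.5, 18.9]]
   lip 213 [-41.7   3.6  13.9] [[-51.2, -38.5, 10.5], [-33.4, 42.4, 17.6]]
   brass 19 [38.5  1.7 15.6] [[36.3, -10.8, 12.1], [40.6, 14.0, 19.1]]
top0
   floor 292 [-3.9  2.5 -1.3] [[-29.5, -18.3, -3.8], [22.3, 23.5, 1.0]]
   red 47 [53.9  0.8 14.6] [[47.8, -12.0, 11.8], [60.5, 12.8, 17.6]]
   lip 184 [-38.    0.5  12.4] [[-48.3, -40.2, 10.2], [-28.9, 39.6, 15.2]]
   brass
[... 698 characters left out ...]
 np.int64(34)), (np.int64(13), np.int64(42)), (np.int64(15), np.int64(33)), (np.int64(17), np.int64(33)), (np.int64(19), np.int64(40)), (np.int64(21), np.int64(27)), (np.int64(23), np.int64(42)), (np.int64(25), np.int64(1535)), (np.int64(27), np.int64(816)), (np.int64(29), np.int64(119)), (np.int64(31), np.int64(123)), (np.int64(33), np.int64(994)), (np.int64(35), np.int64(526)), (np.int64(37), np.int64(83)), (np.int64(39), np.int64(8)), (np.int64(41), np.int64(0))]
body rect ((6.599689483642578, 0.6375255584716797), (50.0413703918457, 26.7377986907959), 89.39397430419922) 26.782126902546466
ledge 1701 [[19.0, -23.6, 32.4], [27.5, 24.5, 38.8]]
fin 1817 [[-15.2, -5.0, -8.4], [14.5, 6.2, 0.2]]
```

```bash
cat >> pk.py <<'E'
PR=pocketR(160.4);O=np.array([564.16,-232.27,85.])+PR@[1.0,0.85,0]
def die(th,tx,tz,dy=0):
    a=np.radians(th);Xd=PR@[np.cos(a),0,np.sin(a)];Zd=PR@[-np.sin(a),0,np.cos(a)];Yd=PR[:,1]
    tip=O+PR@[tx,dy,tz];g=tip+44*Xd+40.2*Zd
    return g,Ro.from_matrix(np.stack([Xd,-Yd,-Zd],1))
def where():
    """measured die pose in pocket frame: origin, pitch, yaw, roll"""
    p,R,s=cur();M=R.as_matrix();g=p+171*M[:,2];Xd,Yd,Zd=M[:,0],-M[:,1],-M[:,2]
    D=g-8*Xd-40.2*Zd;q=PR.T@(D-O);X=PR.T@Xd;tip=PR.T@(D-36*Xd-O);Y=PR.T@Yd
    print('orig',q.round(1),'tip',tip.round(1),'pitch %.1f yaw %.1f roll %.1f'%tuple(np.degrees([np.arctan2(X[2],X[0]),np.arctan2(X[1],X[0]),np.arctan2(Y[2],Y[1])])),'F pocket',(PR.T@np.array(s['ft_force'])).round(1),'t',round(s['t'],2),'w',round(s['grip_width']*91.9,1),s['grip_force'])
E
python3 - <<'E'
from pk import *
where();rows([die(15,-15,60),die(15,-15,15),die(15,-22,5)])
E
```

```text
orig [-11.2 -39.1 156.9] tip [-43.8 -41.3 172. ] pitch -24.9 yaw 4.0 roll 1.5 F pocket [-1.1 -0.3 -1.6] t 12.2 w 11.6 39.99878525733948
[-6.98, -4.3, 11.04, -0.022, 0.696, 0.06]
[-5.09, -4.18, 15.12, -0.022, 0.696, 0.06]
[-5.3, -4.2, 16.32, -0.022, 0.696, 0.06]
```

>>> jog_arm([
  [[-2,-1,0,0,0.17,0.01],[-4,-2,1,-0.01,0.34,0.03],[-6,-3.5,3,-0.02,0.51,0.05],[-7,-4.3,6,-0.02,0.66,0.06],[-7,-4.3,9,-0.022,0.696,0.06]],
])

```text
t: 12.82
ee_pos: [696.6, -281.1, 342.7]
tool_rot: [-0.418, -2.414, -0.153]
ft_force: [-0.2, -0.1, -2.7]
grip_width: 0.127
grip_force: 40.0
```

```bash
python3 - <<'E'
from pk import *
where();print(np.round(cur()[2]['q'],2));rows([die(15,-15,45),die(15,-15,15),die(15,-22,5)])
a=snap('side');pickle.dump(a,open('s5.pkl','wb'));b=snap('wrist');pickle.dump(b,open('w5.pkl','wb'))
where()
u,v=proj(a,O).astype(int);i=cv2.resize(a['image'][v-50:v+40,u-60:u+60],(640,480),interpolation=cv2.INTER_CUBIC)
cv2.imwrite('pics/d.png',cv2.cvtColor(np.hstack([i[:,:],]),cv2.COLOR_RGB2BGR))
E
```

```text
orig [26.8  0.5 87.1] tip [-8.   0.5 77.8] pitch 15.0 yaw -0.0 roll -0.1 F pocket [-1.   0.1 -2.5] t 12.82 w 11.7 39.998947978019714
[-0.38  0.81  1.09 -0.03  1.94 -1.61]
[-1.54, 0.07, 2.99, 0.001, 0.001, -0.001]
[-2.31, 0.07, 5.88, 0.001, 0.001, -0.001]
[-3.25, 0.07, 6.67, 0.001, 0.001, -0.001]
orig [27.4 -0.1 84.3] tip [-7.3 -0.1 74.9] pitch 15.1 yaw 0.0 roll -0.1 F pocket [-1.3  0.7 -2.6] t 12.93 w 11.6 39.99877095222473
```

View pics/d.png

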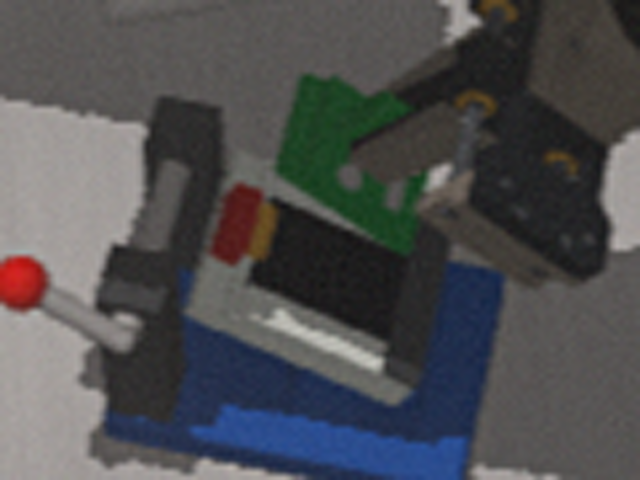

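The side view shows the pitched green die (345,165) above the pocket and parallel to it, with its tongue end towards the lip at (415,300). The catch is clear at (262,230).

>>> jog_arm([
  [[-1,0.05,2.5,0,0,0],[-2,0.05,5,0,0,0],[-2,0.05,5,0,0,0],[-2,0.05,5,0,0,0]],
])

```text
t: 13.42
ee_pos: [681.5, -274.7, 295.9]
tool_rot: [-0.419, -2.419, -0.152]
ft_force: [0.6, 0.0, -2.2]
grip_width: 0.127
grip_force: 40.0
```

```bash
python3 - <<'E'
from pk import *
where();rows([die(15,-22,5),die(15,-28,3),die(15,-35,1.5)])
# check alignment of die to pocket in wrist view: die and lip/pocket edges in depth
s=snap('wrist');P,C,u,v=cloud(s);C=C.astype(int);q=(P-O)@PR
G=(C[:,1]-C[:,0]>35)&(C[:,1]-C[:,2]>15)&(np.linalg.norm(q,axis=1)<120)
print('die y',np.percentile(q[G][:,1],[1,50,99]).round(1))
rd=(C[:,0]-C[:,1]>50)&(np.linalg.norm(q,axis=1)<90)
print('red',rd.sum(),np.percentile(q[rd],[2,98],0).round(1) if rd.any() else '')
w=(C.min(1)>110)&(abs(q[:,2]-9)<4)&(abs(q[:,0])<45)&(abs(q[:,1])<60);print('walls',w.sum(),np.percentile(q[w][:,1],[1,99]) if w.any() else '',np.histogram(q[w][:,1],bins=np.arange(-48,50,4)))
cv2.imwrite('pics/w6.png',cv2.cvtColor(s['image'],cv2.COLOR_RGB2BGR))
E
```

```text
orig [20.9 -0.4 37.6] tip [-13.9  -0.3  28.5] pitch 14.7 yaw -0.0 roll -0.0 F pocket [-1.4 -0.2 -1.7] t 13.43 w 11.7 39.998881816864014
[-1.49, -0.02, 2.04, 0.001, 0.005, -0.001]
[-2.12, -0.02, 2.08, 0.001, 0.005, -0.001]
[-2.84, -0.02, 2.05, 0.001, 0.005, -0.001]
die y [-25.1  -0.9  23. ]
red 0 
walls 2024 [-42.34117193  40.71235921] (array([  0, 292, 390, 292,   6,   0,   0,   0,   0,   0,   0,   0,   0,
         0,   0,   0,   0,   0,   0, 139, 355, 431, 119,   0]), array([-48, -44, -40, -36, -32, -28, -24, -20, -16, -12,  -8,  -4,   0,
         4,   8,  12,  16,  20,  24,  28,  32,  36,  40,  44,  48]))
```

View pics/w6.png

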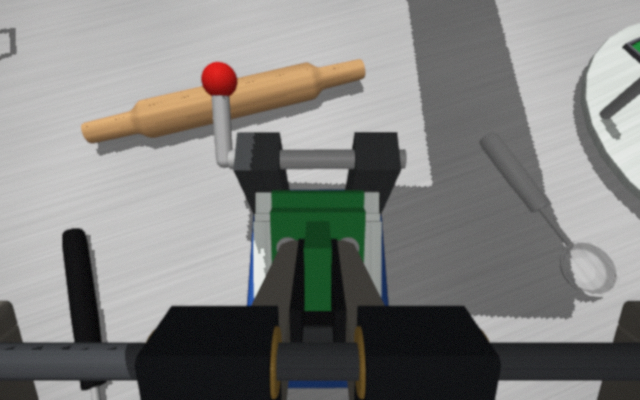

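The die (318,250) sits centred between the side walls (262 and 373), with offsets agreeing to 0.3 mm. I go in.

>>> jog_arm([
  [[-0.7,0,1.0,0,0,0],[-1.5,-0.02,2.0,0,0.005,0],[-1.5,-0.02,2.0,0,0.005,0],[-1.5,-0.02,2.0,0,0.005,0]],
])

```text
t: 13.98
ee_pos: [679.8, -274.7, 268.1]
tool_rot: [-0.418, -2.41, -0.153]
ft_force: [0.1, -0.1, -2.7]
grip_width: 0.129
grip_force: 40.0
```

```bash
python3 - <<'E'
from pk import *
where();rows([die(15,-28,3),die(15,-33,1.5),die(15,-35.5,1),die(15,-36.5,1)])
E
```

```text
orig [12.5  0.1 12.1] tip [-22.3   0.1   2.7] pitch 15.2 yaw -0.1 roll -0.0 F pocket [-1.2  0.  -2.4] t 13.97 w 11.9 39.998931884765625
[-0.46, 0.03, -0.16, 0.001, -0.004, -0.001]
[-0.99, 0.03, -0.15, 0.001, -0.004, -0.001]
[-1.24, 0.03, -0.17, 0.001, -0.004, -0.001]
[-1.34, 0.03, -0.19, 0.001, -0.004, -0.001]
```

>>> jog_arm([
  [[-0.45,0,-0.12,0,0,0],[-0.95,0,-0.14,0,0,0],[-1.25,0,-0.16,0,0,0],[-1.25,0,-0.16,0,0,0],[-1.25,0,-0.16,0,0,0]],
])

```text
t: 14.6
ee_pos: [689.7, -278.2, 261.6]
tool_rot: [-0.418, -2.41, -0.153]
ft_force: [0.7, -0.4, -2.5]
grip_width: 0.128
grip_force: 40.0
```

```bash
python3 - <<'E'
from pk import *
where();rows([die(15,-36.5,1)]);s=snap('side');where()
E
```

```text
orig [ 0.1  0.1 10.7] tip [-34.7   0.2   1.2] pitch 15.2 yaw -0.1 roll -0.0 F pocket [-1.8  0.2 -1.9] t 14.6 w 11.8 39.99885320663452
[-0.11, 0.03, -0.01, 0.001, -0.003, -0.001]
orig [ 0.1  0.1 10.7] tip [-34.6   0.1   1.3] pitch 15.2 yaw -0.1 roll -0.0 F pocket [-1.6  0.2 -1.8] t 14.65 w 11.6 39.998794198036194
```

>>> jog_arm([
  [[-0.1,0,0,0,0,0],[-0.2,0,0,0,0,0],[-0.2,0,0,0,0,0]],
])

```text
t: 15.02
ee_pos: [691.2, -278.8, 260.3]
tool_rot: [-0.418, -2.41, -0.153]
ft_force: [-0.5, -0.6, -1.5]
grip_width: 0.125
grip_force: 40.0
```

```bash
python3 - <<'E'
from pk import *
where();rows([die(10,-35.5,0.8),die(6,-35.8,0.5),die(3,-36,0.2),die(0,-36,0)])
E
```

```text
orig [-1.9  0.1 10.1] tip [-36.7   0.1   0.7] pitch 15.2 yaw -0.1 roll -0.0 F pocket [-0.4  0.7 -1.4] t 15.03 w 11.5 39.99888896942139
[2.01, 0.03, 0.5, 0.001, -0.09, -0.001]
[3.39, 0.03, 1.01, 0.001, -0.16, -0.001]
[4.41, 0.03, 1.47, 0.001, -0.213, -0.001]
[5.42, 0.03, 1.97, 0.001, -0.265, -0.001]
```

>>> jog_arm([
  [[-0.08,0,0,0,0,0],[-0.15,0,0,0,0,0],[-0.15,0,0,0,0,0]],
])

```text
t: 15.4
ee_pos: [692.1, -279.1, 259.6]
tool_rot: [-0.418, -2.409, -0.153]
ft_force: [-1.0, 0.9, 1.1]
grip_width: 0.128
grip_force: 40.0
```

```bash
python3 - <<'E'
from pk import *
where()
E
```

```text
orig [-2.9  0.1  9.9] tip [-37.7   0.2   0.4] pitch 15.2 yaw -0.1 roll -0.0 F pocket [ 1.6 -0.5  0.4] t 15.4 w 11.8 40.000094175338745
```

```bash
python3 - <<'E'
from pk import *
rows([die(12,-37.6,0.4),die(9,-37.7,.3),die(7,-37.8,.2),die(5,-37.8,0.1),die(3,-37.9,0),die(0,-38,0)])
E
```

```text
[1.19, 0.03, 0.29, 0.001, -0.056, -0.001]
[2.26, 0.03, 0.62, 0.001, -0.109, -0.001]
[2.96, 0.03, 0.87, 0.001, -0.144, -0.001]
[3.66, 0.03, 1.15, 0.001, -0.179, -0.001]
[4.34, 0.03, 1.45, 0.001, -0.214, -0.001]
[5.35, 0.03, 1.93, 0.001, -0.266, -0.001]
```

>>> jog_arm([
  [[1.2,0.03,0.29,0,-0.056,0],[2.26,0.03,0.62,0,-0.109,0],[2.96,0.03,0.87,0,-0.144,0],[2.96,0.03,0.87,0,-0.144,0]],
], force=60)

```text
t: 15.9
ee_pos: [665.8, -269.4, 272.5]
tool_rot: [-0.443, -2.553, -0.126]
ft_force: [0.3, -1.8, -0.6]
grip_width: 0.122
grip_force: 60.0
```

```bash
python3 - <<'E'
from pk import *
where();rows([die(5,-37.8,0.1),die(3,-37.9,0),die(0,-38,0),die(-1,-38,-1)])
E
```

```text
orig [-2.7 -0.1  5. ] tip [-38.5  -0.1   0.7] pitch 6.8 yaw -0.1 roll -0.0 F pocket [-1.   1.6 -0.2] t 15.9 w 11.2 60.00120520591736
[0.73, 0.0, 0.22, 0.001, -0.032, -0.001]
[1.45, -0.0, 0.42, 0.001, -0.067, -0.001]
[2.51, -0.0, 0.75, 0.001, -0.119, -0.001]
[2.86, -0.0, 0.97, 0.001, -0.137, -0.001]
```

```bash
cat > chk.py <<'E'
from pk import *
where()
p,R,_=cur();M=R.as_matrix()
s=snap('wrist','w7');P,C,u,v=cloud(s);C=C.astype(int);q=(P-O)@PR
G=(C[:,1]-C[:,0]>25)&(C[:,1]-C[:,2]>10)&(np.linalg.norm(q,axis=1)<100)
g=(P[G]-p)@M-[0,0,171]
b=g[(g[:,2]>22)&(abs(g[:,1])>10)&(g[:,0]<17)];print('die top in tool: z,slope',len(b),b[:,2].mean(),np.polyfit(b[:,0],b[:,2],1).round(3) if len(b)>20 else '')
f=g[g[:,2]<-2];print('fin x',len(f),np.percentile(f[:,0],[2,98]).round(1),'z',f[:,2].mean(),'y',f[:,1].mean())
qq=q[G];print('green pocket range',np.percentile(qq,[1,99],0).round(1).tolist())
for x in range(-30,45,6):
    m=(abs(qq[:,0]-x)<3)&(abs(qq[:,1])>12);
    if m.sum()>5: print(x,m.sum(),qq[m][:,2].mean().round(1),end='; ')
print()
rd=(C[:,0]-C[:,1]>35)&(abs(q[:,0]-45)<25)&(abs(q[:,1])<25)&(q[:,2]<30);print('red',rd.sum(),np.percentile(q[rd],[2,98],0).round(1).tolist() if rd.any() else '')
br=(C[:,0]-C[:,2]>50)&(C[:,1]>.55*C[:,0])&(abs(q[:,0]-38)<12)&(abs(q[:,1])<20)&(q[:,2]<25);print('brass',br.sum(),np.percentile(q[br],[2,98],0).round(1).tolist() if br.any() else '')
lp=(C.max(1)<90)&(q[:,2]>9)&(q[:,2]<17)&(q[:,0]<-20)&(q[:,0]>-50)&(abs(q[:,1])>27)&(abs(q[:,1])<40);print('lip',lp.sum(),np.percentile(q[lp],[2,98],0).round(1).tolist() if lp.any() else '')
E
python3 chk.py
```

```text
orig [-2.7 -0.1  5. ] tip [-38.5  -0.1   0.7] pitch 6.8 yaw -0.1 roll -0.0 F pocket [-1.   1.6 -0.2] t 15.9 w 11.2 60.00120520591736
die top in tool: z,slope 1335 26.11802209149356 [-2.400e-02  2.635e+01]
fin x 1802 [-13.4  16.1] z -7.841826996087188 y 0.6526576986039079
green pocket range [[-13.3, -25.2, 11.3], [33.5, 23.7, 56.3]]
-6 6 14.4; 0 84 19.5; 6 138 20.2; 12 475 21.0; 18 536 21.7; 24 673 19.3; 30 552 14.2; 36 134 13.5; 
red 1596 [[41.5, -15.9, 12.7], [54.8, 14.6, 17.0]]
brass 596 [[34.9, -15.6, 13.0], [42.4, 10.5, 16.3]]
lip 1 [[-32.8, -39.8, 11.2], [-32.8, -39.8, 11.2]]
```

View pics/w7.png

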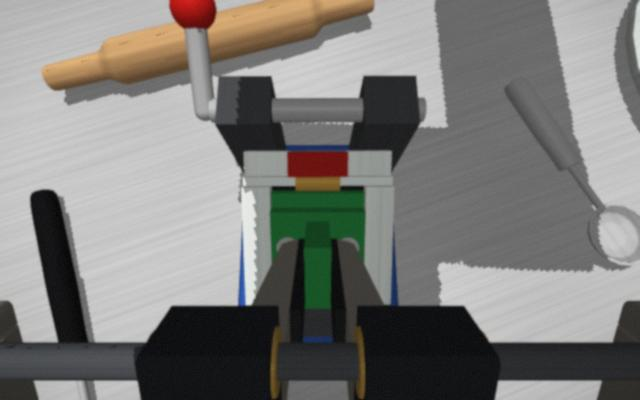

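The wrist view shows the ledge edge (318,192) right at the brass catch (318,183), with the die centred between the walls. The die slid 1.7 mm in the pads when the tongue met the end wall, so the tongue is in. Now I press down.

>>> jog_arm([
  [[0.73,0,0.25,0,-0.035,0],[1.45,0,0.45,0,-0.07,0],[2.5,0,0.78,0,-0.12,0],[2.8,0,1.0,0,-0.135,0],[2.8,0,1.0,0,-0.135,0]],
])

```text
t: 16.58
ee_pos: [639.8, -260.0, 280.3]
tool_rot: [-0.466, -2.687, -0.099]
ft_force: [5.0, -2.3, 9.8]
grip_width: 0.126
grip_force: 60.0
```

```bash
python3 chk.py
```

```text
orig [-3.2 -0.2  0. ] tip [-39.2  -0.2   0.7] pitch -1.0 yaw -0.1 roll -0.0 F pocket [-0.8  0.5 11.2] t 16.57 w 11.6 60.004119873046875
die top in tool: z,slope 1327 26.188081453065408 [-0.032 26.496]
fin x 1800 [-13.6  16.1] z -7.7615650992887195 y 0.6701099324312477
green pocket range [[-7.4, -25.5, 4.0], [33.9, 23.7, 49.3]]
0 62 13.8; 6 130 13.8; 12 366 13.7; 18 525 13.8; 24 777 11.6; 30 512 5.7; 36 169 4.5; 
red 2004 [[41.2, -16.1, 3.5], [54.9, 14.5, 16.9]]
brass 730 [[32.9, -12.3, 12.8], [41.0, 10.6, 16.2]]
lip 0
```

>>> jog_arm([
  [[0,0,0,0,0,0],[0,0,0,0,0,0],[0,0,0,0,0,0],[0,0,-2,0,0,0],[0,0,-6,0,0,0]],
], claw=4)

```text
t: 17.25
ee_pos: [661.1, -267.7, 331.6]
tool_rot: [-0.465, -2.679, -0.101]
ft_force: [1.3, -0.8, 0.8]
grip_width: 0.436
grip_force: 0.0
```

>>> jog_arm([
  [[0,0,-4,0,0,0],[0,0,-8,0,0,0],[-3,0,-11,0,0,0],[-7,0,-11,0,0.1,0],[-7,0,-11,0,0.1,0]],
])

```text
t: 17.88
ee_pos: [765.5, -305.0, 398.3]
tool_rot: [-0.447, -2.579, -0.122]
ft_force: [-0.4, 0.1, -1.4]
grip_width: 0.436
grip_force: 0.0
```

```bash
cat > fin.py <<'E'
from pk import *
p,R,st=cur();print(p,st['t'])
s=snap('wrist','w8')
for nm,s in [('wrist',s),('side',snap('side','s8'))]:
    P,C,u,v=cloud(s);C=C.astype(int);q=(P-O)@PR
    G=(C[:,1]-C[:,0]>25)&(C[:,1]-C[:,2]>10)&(np.linalg.norm(q,axis=1)<70);qq=q[G]
    print(nm,G.sum(),np.percentile(qq,[1,99],0).round(1).tolist())
    b=qq[(abs(qq[:,2]-14)<3)&(qq[:,0]<27)&(qq[:,0]>-25)]
    A=np.c_[b[:,:2],np.ones(len(b))];print('top plane',len(b),np.linalg.lstsq(A,b[:,2],rcond=None)[0].round(3),cv2.minAreaRect(b[:,:2].astype(np.float32)))
    l=qq[(qq[:,2]<9)&(qq[:,0]>20)];print('ledge',len(l),l.mean(0).round(1) if len(l) else '',np.percentile(l,[2,98],0).round(1).tolist() if len(l) else '')
    f=qq[qq[:,2]>42];print('fin',len(f),cv2.minAreaRect(f[:,:2].astype(np.float32)) if len(f)>5 else '')
    rd=(C[:,0]-C[:,1]>35)&(abs(q[:,0]-45)<25)&(abs(q[:,1])<25)&(q[:,2]<25)&(q[:,2]>12);print('red',np.percentile(q[rd],[2,98],0).round(1).tolist() if rd.any() else '')
    br=(C[:,0]-C[:,2]>50)&(C[:,1]>.55*C[:,0])&(abs(q[:,0]-38)<12)&(abs(q[:,1])<20)&(q[:,2]<25);print('brass',br.sum(),np.percentile(q[br],[2,98],0).round(1).tolist() if br.any() else '')
    t=(C.max(1)<90)&(q[:,2]>11)&(q[:,2]<17)&(q[:,0]<-25)&(q[:,0]>-55)&(abs(q[:,1])<40);print('lip',t.sum(),np.percentile(q[t],[2,98],0).round(1).tolist() if t.any() else '')
E
python3 fin.py
```

```text
[ 765.48718318 -304.97985054  398.2940226 ] 17.875
wrist 2992 [[-33.3, -25.5, 4.3], [32.8, 23.6, 48.8]]
top plane 1705 [2.000e-03 1.000e-03 1.374e+01] ((0.15212631225585938, -0.9120082855224609), (50.14471435546875, 49.56694412231445), 0.29621991515159607)
ledge 391 [29.3 -1.   5.7] [[26.2, -24.9, 3.9], [33.7, 23.6, 7.2]]
fin 489 ((5.675793647766113, -0.9994101524353027), (11.342488288879395, 29.23257064819336), 89.99565124511719)
red [[41.5, -15.4, 13.9], [54.0, 14.3, 17.3]]
brass 245 [[33.3, -11.8, 11.8], [41.7, 10.0, 16.4]]
lip 1645 [[-50.5, -38.6, 12.2], [-25.3, 37.9, 15.2]]
side 428 [[-33.3, -22.9, 2.9], [31.5, 26.4, 51.1]]
top plane 155 [-1.2000e-02 -1.5000e-02  1.4296e+01] ((0.31822776794433594, 1.8933086395263672), (52.14460754394531, 50.627628326416016), 89.6109619140625)
ledge 47 [27.2  2.   5.6] [[23.3, -23.4, 1.9], [32.4, 21.7, 8.8]]
fin 73 ((5.140761375427246, 0.7395792007446289), (29.77188491821289, 13.747998237609863), 1.8332068920135498)
red [[40.6, -13.8, 12.4], [53.6, 17.4, 19.6]]
brass 28 [[34.6, -10.3, 11.3], [41.5, 15.1, 20.6]]
lip 213 [[-52.0, -38.3, 11.3], [-26.0, 38.7, 16.8]]
```

View pics/w8.png

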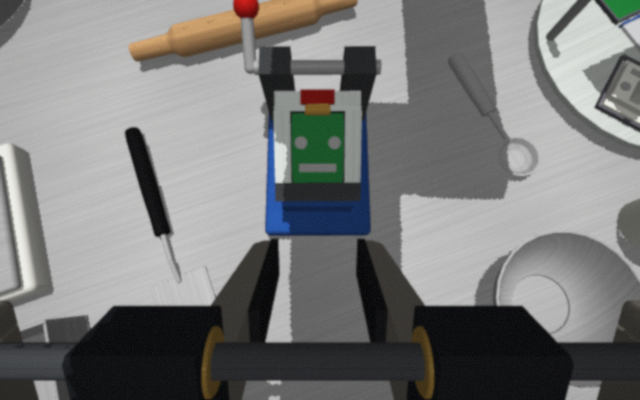

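The green die lies square in the pocket at (318,145), with its tongue under the lip (318,190) and the brass catch (318,108) over its ledge. The gripper is clear.

```bash
python3 -c "
from cell import arm
print(arm.hand_in())"
```

```text
the job is handed in; nothing more can be done
None
```

The green die now sits flat and square in the press, tongue under the lip and catch sprung over its ledge; the other two dies and the kitchen things were not touched, and the job was handed in at about 18 s with the robot clear (no verdict was returned).

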